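Show the apprentice the missing cover screw and its bin

TASK

One screw is missing from the gearbox cover: show the apprentice where it goes and which bin it comes from. First point straight down at the empty hole, fingertips two or three centimetres above it, for two seconds; then point in the same way down at the middle of the picking bin that holds the same hexagon-head screws, fingertips two or three centimetres above its rim, and finish still pointing there. So that there is no mistaking which one is meant, move across high up and never come down over another screw or bin, and touch, move or pick up nothing.

Things in the scene. Friction and masses are not known exactly. Their poses are not given: they have to be found in the camera images.
- gearbox: Small grey gear reducer with an aluminium cover 130 x 180 mm (its x, y), cover top 94 mm above the bench. Six screw holes at x = -50, 50, y = -75, 0, 75 mm: five hold a hexagon-head screw, one is empty. Output shaft to 139 mm along -y, 44 mm up. Origin: centre of the underside, on the bench; z up.
- empty_hole: The one cover hole without a screw: an open, dark, 14 mm hole. Origin: centre of its mouth, level with the top of the cover; z up. Which of the six places it is differs each time.
- bin_tray: Low aluminium tray, 136 x 436 mm, 16 mm high, fixed to the bench beyond the gearbox; four bins stand in it side by side along its y, 106 mm apart. Origin: centre of the underside.
- screws_mouth (a point): Centre of the open top of the blue picking bin full of hexagon-head screws like those in the cover (19 mm heads, 38 mm shanks). Bin 100 mm wide (y), 120 mm deep (x), 60 mm high; this point is level with its highest rim, 64 mm above the bench; the contents reach to about 8 mm below it. The four bins differ only in their contents; their order in the row varies.
- nuts_mouth (a point): Centre of the open top of the blue picking bin full of hexagon nuts, 19 mm, without shanks. Bin 100 mm wide (y), 120 mm deep (x), 60 mm high; this point is level with its highest rim, 64 mm above the bench; the contents reach to about 8 mm below it. The four bins differ only in their contents; their order in the row varies.
- washers_mouth (a point): Centre of the open top of the blue picking bin full of flat washers, 37 mm. Bin 100 mm wide (y), 120 mm deep (x), 60 mm high; this point is level with its highest rim, 64 mm above the bench; the contents reach to about 8 mm below it. The four bins differ only in their contents; their order in the row varies.
- bearings_mouth (a point): Centre of the open top of the blue picking bin full of ball bearings, 42 mm. Bin 100 mm wide (y), 120 mm deep (x), 60 mm high; this point is level with its highest rim, 64 mm above the bench; the contents reach to about 8 mm below it. The four bins differ only in their contents; their order in the row varies.
- screw1: Steel hexagon-head screw fully screwed into the cover: head 19 mm across the flats, standing 8 mm above the cover. Origin: centre of the head's underside, level with the top of the cover.
- screw2: Steel hexagon-head screw fully screwed into the cover: head 19 mm across the flats, standing 8 mm above the cover. Origin: centre of the head's underside, level with the top of the cover.
- screw3: Steel hexagon-head screw fully screwed into the cover: head 19 mm across the flats, standing 8 mm above the cover. Origin: centre of the head's underside, level with the top of the cover.
- screw4: Steel hexagon-head screw fully screwed into the cover: head 19 mm across the flats, standing 8 mm above the cover. Origin: centre of the head's underside, level with the top of the cover.
- screw5: Steel hexagon-head screw fully screwed into the cover: head 19 mm across the flats, standing 8 mm above the cover. Origin: centre of the head's underside, level with the top of the cover.
- spanner: Loose steel spanner, 210 mm long, lying on the gearbox cover along its y, between the two rows of screws. Leave alone.
- screwdriver: Loose screwdriver lying on the bench to the +y side of the gearbox, about 200 mm long and 26 mm thick. Leave alone.
- loose_bearing: Loose ball bearing, 52 mm across, 15 mm high, on the bench beyond the end of the output shaft. Leave alone.
- gear: Loose spur gear lying flat, 77 mm across, 32 mm high, at the right. Leave alone.
- caliper: Loose digital caliper, 235 mm long, 12 mm high, at the left. Leave alone.
- oil_bottle: Loose plastic oil bottle, 58 mm across, 150 mm high, standing at the far right; nothing else on the bench is taller. Leave alone.
- hammer: Loose hammer, 260 mm long, lying flat at the far left. Leave alone.

How it is judged:
By the outcome, as a careful person would: the job done as asked, in the order asked, and still so for the second after the job is handed in, with the robot touching nothing.
It also fails if it takes over 42 s, if anything falls off the work surface, if the arm or the gripper's body presses on something with over 40 N, if the wrist force passes 120 N, or if a joint passes its speed limit or range.

ROBOT

A 6-joint arm with a two-finger parallel gripper is mounted at the origin on the work surface. World frame = base frame: x ahead of the robot, y to its left, z up, the work surface at z = 0. Lengths are in m, angles in rad, forces in N, time in s.
With the tool pointing down it reaches from about 0.325 to 0.9 m from the base axis. Payload 6.1 kg.
Tool frame: the origin (TCP) lies midway between the tips of the shut fingers; the grasp point (between the pads) lies 19 mm behind it; z points along the fingers, y is the line along which they close (so a half turn about z gives the same grasp; the last joint's range is limited). The gripper opens to 87 mm and grips with 3 to 60 N. Pads are 19 mm wide; open, the fingers measure 117 mm over their backs; the gripper's body (75 mm by 190 mm) begins 51 mm behind the grasp point.
Start: joints at [-0.126, 0.22, 1.526, -0, 1.395, -0.126], TCP at [0.625, -0, 0.223] pointing down, gripper open.
Joint ranges: [-2.98, 2.98], [-0.91, 2.08], [0.09, 2.57], [-1.24, 4.39], [0.2, 2.65], [-2.68, 2.68]. Speed limits (rad/s): [2.57, 2.57, 3.01, 3.14, 3.14, 3.14].

INTERFACE

Orientations are given as a unit quaternion [w, x, y, z].
In Python, from cell import manip, viewer gives the robot as it stands.
- The arm moves only by the tool move_arm, never from a script. Its argument "targets" is a list of rows, each a list of 3 entries, a list of its own where there are three numbers: the shift along the tool's x, y, z in mm, then the turn, a rotation vector about the tool's x, y, z in rad, then the gripper's target within -1 to 1 (fully open at 1, half-way at 0, shut at -1). In form: [[[tx, ty, tz], [rx, ry, rz], fingers], ...]. A call has 1 to 20 rows; each row shifts and turns the commanded pose from where the row before left it, along the tool's axes as they then stand; what a row does not reach is not made up. A row lasts 1/12 s, in which the tool goes at most 41.7 mm and 7.16 degrees, less where a joint would pass 70% of its speed; a pose out of reach is approached as far as the arm can. A call with a gripper value outside its range is refused whole. The fingers move at their own pace and stop on an object; the grip force is fixed at half the most. Time passes only in rows, so rows that do not move let the fingers close. It gives the time, the measured TCP pose, the force, the opening and the grip force at its end, in the units of the state.
- manip.get_obs(): the state, without advancing time (a new reading comes with each control period).
- viewer.read_camera(name): name is "scene" or "side" or "wrist"; returns (picture, depth): 480x640x3 uint8, red, green, blue; 480x640 float32, m along the optical axis (not along the pixel's ray), 0 where there is no reading.
- viewer.get_calibration(name): a dict with "fx", "fy", "cx", "cy" (pixels), "eye" and "attitude" of the camera in the world; the wrist camera has in their place "mount" (4x4, takes a point from camera to tool coordinates, whose origin is the TCP and whose axes are the flange's). Camera axes: x right, y down, z forward; pixel columns grow to the right and rows downward; lengths in m; the calibration is good to about 2 mm. A picture is of the moment at which its call begins: read the wrist's pose just before it. get_calibration takes no time and is no camera call.
- manip.finish_job(): hands the job in; it is judged then, once.
The state is a dict: "time": time; "joints": joint angles; "joint_vel": joint speeds; "joint_torque": joint torques, N m; "ee_pos": TCP position; "eef_rot": TCP orientation; "ft_force": force on the tool from outside, world axes, zero at the start; "moment": the same for the moment, N m; "width": finger opening in m; "grasp_force": force on a finger pad.
Only numpy, scipy, OpenCV 4.12 (cv2) and the standard library are available. Lean on these libraries where they do the work, as an engineer would, in place of code of your own. Each camera call takes 0.05 s, during which the arm holds its last target. There are 200 camera calls.

## Working session

There is one attempt and no reset: what is moved stays moved. The work goes in short steps, Python scripts to look and compute and a tool call to move; the robot and the scene stay as the last step left them, time stands still between calls to the robot, and variables do not carry over. Pictures are saved under pics/ and viewed, at most 10 in all, crops included, and the job is handed in when it is done.

Besides the shell and the picture viewer there is one more tool, called after "Call:" in YAML: its name, and indented under it one key for each argument. move_arm: Moves the arm, as the interface text tells. Its arguments: {"type":"object","properties":{"targets":{"type":"array"}},"required":["targets"]}

```bash
mkdir -p pics; cat > h.py <<'E'
import numpy as np,cv2
from cell import manip, viewer
from scipy.spatial.transform import Rotation as R
def rot(a):
    a=np.array(a,float)
    if a.shape==(3,3): return a
    return R.from_quat(np.r_[a[1:],a[0]]).as_matrix()
def cam(n):
    o=manip.get_obs(); im,d=viewer.read_camera(n); c=viewer.get_calibration(n)
    if 'mount' in c:
        T=np.eye(4);T[:3,:3]=rot(o['eef_rot']);T[:3,3]=o['ee_pos'];T=T@np.array(c['mount'])
    else:
        T=np.eye(4);T[:3,:3]=rot(c['attitude']);T[:3,3]=c['eye']
    return im,d,c,T
def ray(c,T,u,v,z):
    r=T[:3,:3]@np.array([(u-c['cx'])/c['fx'],(v-c['cy'])/c['fy'],1]); return T[:3,3]+r*(z-T[2,3])/r[2]
E
python3 - <<'E'
from h import *
print(manip.get_obs())
for n in ('scene','wrist'):
    im,d,c,T=cam(n);print(n,c,T); cv2.imwrite(f'pics/{n}0.png',im[:,:,::-1]);np.savez(f'{n}0.npz',im=im,d=d,T=T)
E
```

```text
{'time': 0.0, 'joints': array([-1.26080683e-01,  2.21234225e-01,  1.52761021e+00, -1.09344585e-05,
        1.39469360e+00, -1.26095808e-01]), 'joint_vel': array([ 1.87062280e-03,  2.26990025e-03,  5.11867062e-04,  9.26047506e-05,
       -1.80393459e-04,  6.54963702e-04]), 'joint_torque': array([-1.67445501e-05, -4.94609964e+01, -3.87383544e+01,  6.99962187e-02,
        5.70271199e-02, -1.42064664e-04]), 'ee_pos': array([6.24380008e-01, 8.31133261e-05, 2.21432716e-01]), 'eef_rot': array([-7.65533028e-04,  7.07100418e-01,  7.07112475e-01, -6.00096662e-04]), 'ft_force': array([ 0.78803667, -0.25216749,  0.17884208]), 'moment': array([-0.03310318,  0.01367396,  0.01171713]), 'grasp_force': 0.0, 'width': 0.08749754144431655}
scene {'fx': 513.9499276928086, 'fy': 513.9499276928086, 'cx': 320.53483494039045, 'cy': 239.16098263116683, 'eye': array([0.85319253, 0.62721888, 1.04322614]), 'attitude': array([-0.06269274,  0.21502421,  0.92644874, -0.30253421])} [[-0.89966842  0.36048441 -0.24626758  0.85319253]
 [ 0.43635121  0.72447528 -0.53360396  0.62721888]
 [-0.01394114 -0.58752579 -0.80908534  1.04322614]
 [ 0.          0.          0.          1.        ]]
wrist {'fx': 409.46239639608024, 'fy': 409.46239639608024, 'cx': 321.72510425606396, 'cy': 233.62417266892248, 'mount': array([[-2.23077920e-04, -9.53252590e-01, -3.02174536e-01,
         8.39146489e-02],
       [ 9.99999426e-01,  1.04003794e-04, -1.06633630e-03,
        -2.72353213e-04],
       [ 1.04791514e-03, -3.02174601e-01,  9.53252019e-01,
        -1.61675742e-01],
       [ 0.00000000e+00,  0.00000000e+00,  0.00000000e+00,
         1.00000000e+00]])} [[ 9.99995508e-01  6.70775169e-04 -2.92139544e-03  6.24420898e-01]
 [-2.42655813e-04 -9.53323201e-01 -3.01951678e-01  8.39320443e-02]
 [-2.98757574e-03  3.01951030e-01 -9.53318756e-01  3.83133563e-01]
 [ 0.00000000e+00  0.00000000e+00  0.00000000e+00  1.00000000e+00]]
```

View pics/scene0.png

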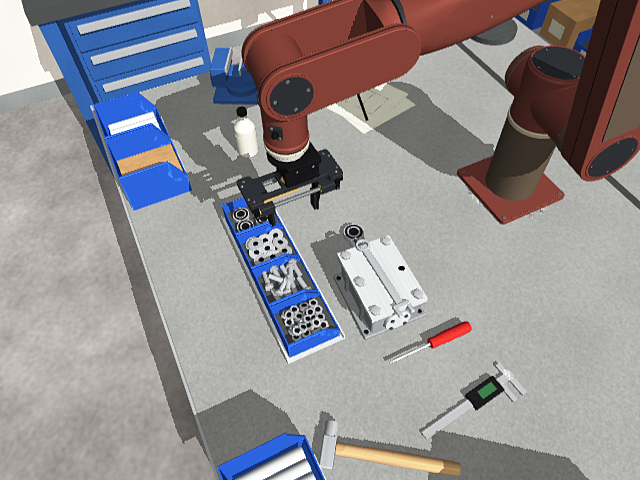

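View pics/wrist0.png

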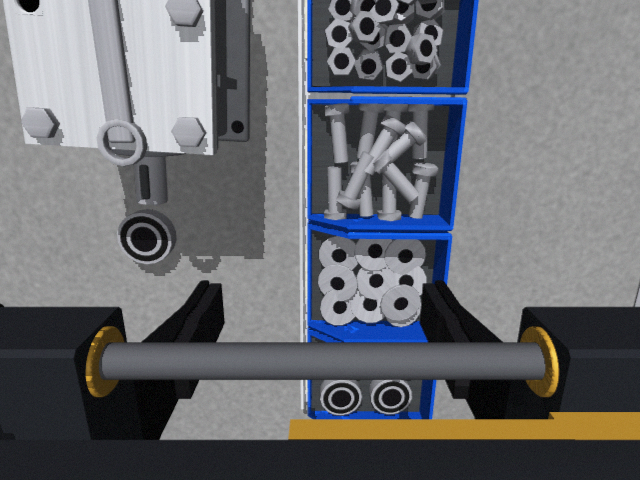

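The scene camera shows the empty hole at about (402,268) and the screw bin at (285,278). In the wrist view the screw bin spans roughly (308..465, 98..230). I'll enlarge both for accuracy.

```bash
python3 - <<'E'
import numpy as np,cv2
s=np.load('scene0.npz')['im'][:,:,::-1]; w=np.load('wrist0.npz')['im'][:,:,::-1]
cv2.imwrite('pics/sc.png',cv2.resize(s[220:370,230:430],None,fx=4,fy=4,interpolation=cv2.INTER_CUBIC))
cv2.imwrite('pics/wc.png',cv2.resize(w[80:245,290:480],None,fx=3.5,fy=3.5,interpolation=cv2.INTER_CUBIC))
E
```

```text
(no output)
```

View pics/sc.png

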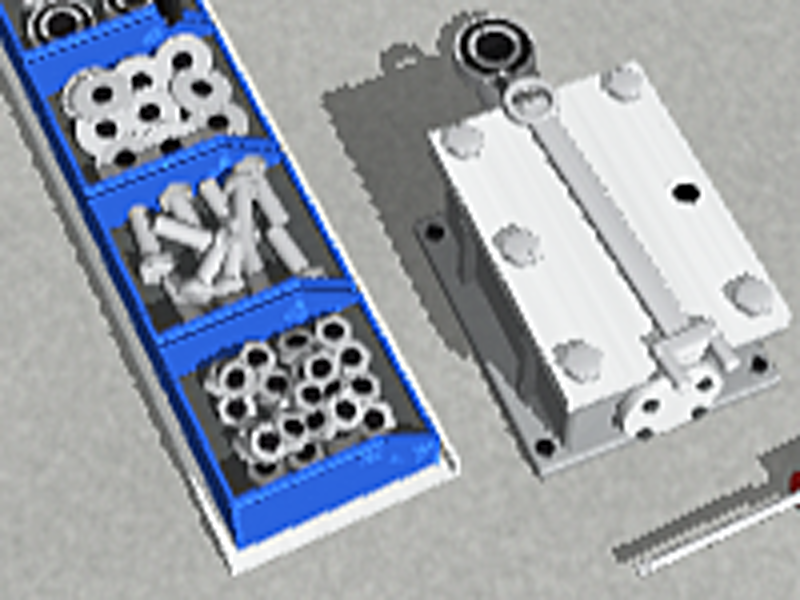

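View pics/wc.png

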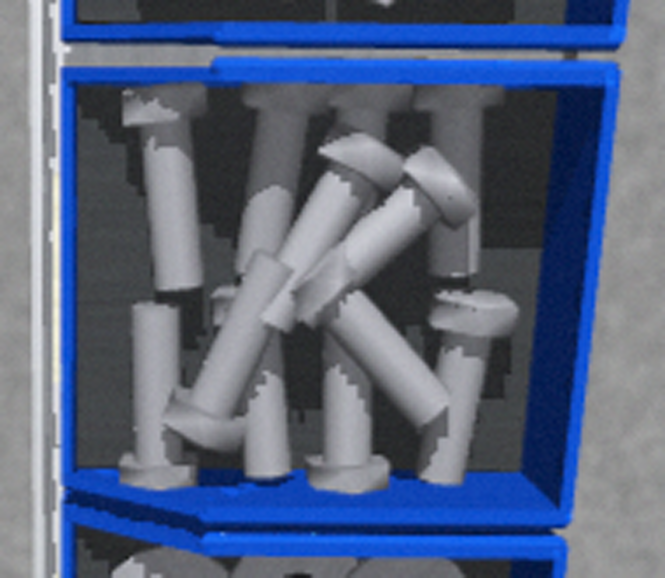

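The enlarged views show the hole at scene pixel (401.5,268.2), five screw heads on the cover, and the screw bin's far rim corners in the wrist picture at (466.6,98.6) and (452.6,230).

```bash
python3 - <<'E'
from h import *
S=np.load('scene0.npz');W=np.load('wrist0.npz');cs=viewer.get_calibration('scene');cw=viewer.get_calibration('wrist')
def dep(D,c,u,v):
    u=int(round(u));v=int(round(v));z=np.median(D['d'][v-1:v+2,u-1:u+2]);return (D['T']@[(u-c['cx'])/c['fx']*z,(v-c['cy'])/c['fy']*z,z,1])[:3].round(4)
f=lambda a,b:(230+a/4-.4,220+b/4-.4)
print('hole',ray(cs,S['T'],*f(686,193),.094))
P=[]
for n,(a,b) in dict(A=(622,80),B=(750,293),C=(463,139),D=(517,245),E=(578,359)).items():
    p=ray(cs,S['T'],*f(a,b),.100);P.append(p);print(n,p)
A,B,C,D,E=P;print('hole exp',(A+B)/2,'lens',np.linalg.norm(A-B),np.linalg.norm(C-E),np.linalg.norm(A-C))
print('wrist A?(184,11) C..',ray(cw,W['T'],30,1,.094),'bl',ray(cw,W['T'],40,123,.102),'br',ray(cw,W['T'],188,131,.102))
g=lambda a,b:(290+a/3.5-.4,80+b/3.5-.4)
for n,q in dict(fr_hi=(617,65),fr_lo=(569,524),lh=(215,62),nl=(65,70),nlo=(65,490)).items(): print(n,ray(cw,W['T'],*g(*q),.064),dep(W,cw,*g(*q)))
for n,q in dict(far_r=(90,198),far_n=(162,344),nearr=(285,155),nearn=(360,293)).items(): print('s',n,ray(cs,S['T'],*f(*q),.064),dep(S,cs,*f(*q)))
E
```

```text
hole [0.44027328 0.14953697 0.094     ]
A [0.43585735 0.07132166 0.1       ]
B [0.44520372 0.22107724 0.1       ]
C [0.53496859 0.06715429 0.1       ]
D [0.5407958  0.14085216 0.1       ]
E [0.54526673 0.21511645 0.1       ]
hole exp [0.44053053 0.14619945 0.1       ] lens 0.15004696036290174 0.14832010311837424 0.09919881148148732
wrist A?(184,11) C.. [0.44009449 0.14569301 0.094     ] bl [0.43629752 0.07189396 0.102     ] br [0.53426449 0.06671992 0.102     ]
fr_hi [0.73004462 0.08796662 0.064     ] [ 7.514e-01  8.890e-02 -4.000e-04]
fr_lo [ 0.72963215 -0.01339459  0.064     ] [ 7.504e-01 -3.240e-02  5.000e-04]
lh [0.64513652 0.08859223 0.064     ] [0.6452 0.0888 0.0633]
nl [0.61342714 0.08699449 0.064     ] [0.6124 0.0869 0.037 ]
nlo [ 0.6124826  -0.00525804  0.064     ] [ 0.6106 -0.0187  0.0172]
s far_r [ 0.73044998 -0.01225533  0.064     ] [ 0.7302 -0.0142  0.0615]
s far_n [0.72976675 0.09224282 0.064     ] [0.7298 0.0906 0.0595]
s nearr [0.61931827 0.01023529 0.064     ] [ 0.6069 -0.0212  0.0153]
s nearn [0.62035029 0.11116988 0.064     ] [0.6085 0.087  0.0167]
```

Call:
move_arm:
  targets:
    - [[0, 0, -20], [0, 0, 0], -1]
    - [[0, 0, -30], [0, 0, 0], -1]
    - [[0, 0, -30], [0, 0, 0], -1]
    - [[7, -9, 0], [0, 0, 0], -1]
    - [[15, -19, 0], [0, 0, 0], -1]
    - [[20, -25, 0], [0, 0, 0], -1]
    - [[20, -25, 0], [0, 0, 0], -1]
    - [[20, -25, 0], [0, 0, 0], -1]
    - [[20, -25, 0], [0, 0, 0], -1]
    - [[20, -25, 0], [0, 0, 0], -1]
    - [[15, -19, 0], [0, 0, 0], -1]
    - [[10, -12, 0], [0, 0, 0], -1]
    - [[0, 0, 0], [0, 0, 0], -1]
    - [[0, 0, 0], [0, 0, 0], -1]
    - [[0, 0, 0], [0, 0, 0], -1]

```text
time: 1.35
ee_pos: [0.4414, 0.1466, 0.3024]
eef_rot: [0.0, 0.707, 0.707, -0.0]
ft_force: [0.2, 0.6, 0.4]
width: 0.0013
grasp_force: 0.0
```

```bash
python3 - <<'E'
from h import *
im,d,c,T=cam('wrist');cv2.imwrite('pics/w1.png',im[:,:,::-1]);np.savez('w1.npz',T=T)
o=manip.get_obs();print(o['time'],o['ee_pos'],o['width'],rot(o['eef_rot']).round(4))
E
```

```text
1.4 [0.4415413  0.14644704 0.30232446] 0.0010068329238445903 [[ 6.e-04  1.e+00 -0.e+00]
 [ 1.e+00 -6.e-04 -4.e-04]
 [-4.e-04 -0.e+00 -1.e+00]]
```

View pics/w1.png

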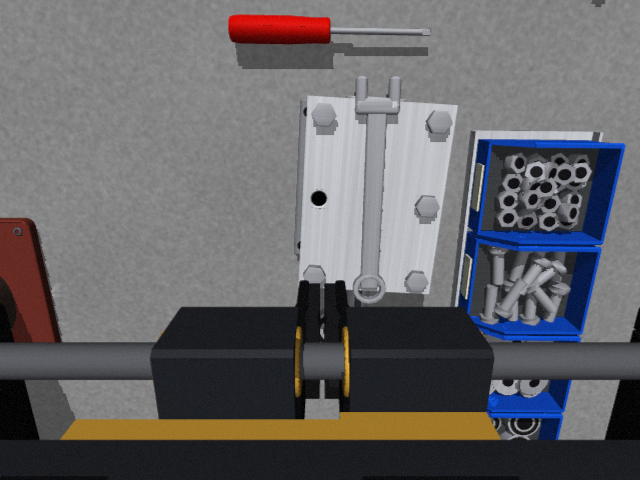

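The wrist view shows the hole at (319,198), in line with the fingers, and the fingers are shut. I'll descend with a 2 mm correction and hold for well over 2 s.

Call:
move_arm:
  targets:
    - [[0, -2, 10], [0, 0, 0], -1]
    - [[0, 0, 25], [0, 0, 0], -1]
    - [[0, 0, 30], [0, 0, 0], -1]
    - [[0, 0, 30], [0, 0, 0], -1]
    - [[0, 0, 30], [0, 0, 0], -1]
    - [[0, 0, 25], [0, 0, 0], -1]
    - [[0, 0, 18], [0, 0, 0], -1]
    - [[0, 0, 10], [0, 0, 0], -1]
    - [[0, 0, 5], [0, 0, 0], -1]
    - [[0, 0, 0], [0, 0, 0], -1]
    - [[0, 0, 0], [0, 0, 0], -1]
    - [[0, 0, 0], [0, 0, 0], -1]

```text
time: 2.4
ee_pos: [0.4402, 0.1471, 0.1209]
eef_rot: [0.001, 0.707, 0.707, 0.001]
ft_force: [-0.3, 0.2, -0.2]
width: 0.0001
grasp_force: 0.0
```

```bash
python3 - <<'E'
from h import *
print(ray(viewer.get_calibration('wrist'),np.load('w1.npz')['T'],319,198,.094))
im,d,c,T=cam('scene');o=manip.get_obs();print(o['time'],o['ee_pos'])
cv2.imwrite('pics/s2.png',cv2.resize(im[160:360,290:490,::-1],None,fx=3,fy=3,interpolation=cv2.INTER_CUBIC))
E
```

```text
[0.43823958 0.14762933 0.094     ]
2.45 [0.44016652 0.14712288 0.12097483]
```

View pics/s2.png

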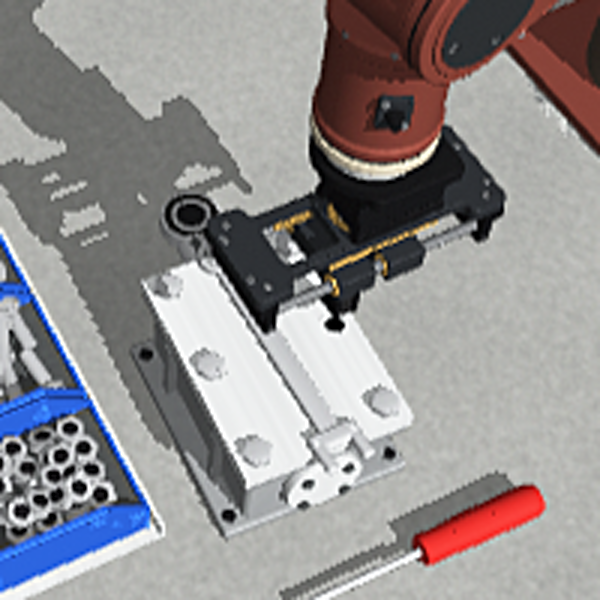

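The fingertips sit directly over the hole, at crop pixel (335,324), about 27 mm up. I'll lower 2 mm for margin and hold for more than 2 s, then rise, cross high and stop above the screw bin.

Call:
move_arm:
  targets:
    - [[0, 0, 2], [0, 0, 0], -1]
    - [[0, 0, 0], [0, 0, 0], -1]
    - [[0, 0, 0], [0, 0, 0], -1]
    - [[0, 0, 0], [0, 0, 0], -1]
    - [[0, 0, 0], [0, 0, 0], -1]
    - [[0, 0, 0], [0, 0, 0], -1]
    - [[0, 0, 0], [0, 0, 0], -1]
    - [[0, 0, 0], [0, 0, 0], -1]
    - [[0, 0, 0], [0, 0, 0], -1]
    - [[0, 0, 0], [0, 0, 0], -1]
    - [[0, 0, 0], [0, 0, 0], -1]
    - [[0, 0, 0], [0, 0, 0], -1]
    - [[0, 0, 0], [0, 0, 0], -1]
    - [[0, 0, 0], [0, 0, 0], -1]
    - [[0, 0, 0], [0, 0, 0], -1]
    - [[0, 0, 0], [0, 0, 0], -1]
    - [[0, 0, 0], [0, 0, 0], -1]
    - [[0, 0, 0], [0, 0, 0], -1]
    - [[0, 0, 0], [0, 0, 0], -1]
    - [[0, 0, 0], [0, 0, 0], -1]

```text
time: 4.12
ee_pos: [0.439, 0.147, 0.1175]
eef_rot: [0.0, 0.707, 0.707, 0.0]
ft_force: [1.0, -0.2, 0.5]
width: 0.0005
grasp_force: 0.0
```

Call:
move_arm:
  targets:
    - [[0, 0, 0], [0, 0, 0], -1]
    - [[0, 0, 0], [0, 0, 0], -1]
    - [[0, 0, 0], [0, 0, 0], -1]
    - [[0, 0, 0], [0, 0, 0], -1]
    - [[0, 0, 0], [0, 0, 0], -1]
    - [[0, 0, 0], [0, 0, 0], -1]
    - [[0, 0, 0], [0, 0, 0], -1]
    - [[0, 0, 0], [0, 0, 0], -1]
    - [[0, 0, 0], [0, 0, 0], -1]
    - [[0, 0, 0], [0, 0, 0], -1]
    - [[0, 0, -10], [0, 0, 0], -1]
    - [[0, 0, -25], [0, 0, 0], -1]
    - [[0, 0, -30], [0, 0, 0], -1]
    - [[0, 0, -30], [0, 0, 0], -1]
    - [[0, 0, -30], [0, 0, 0], -1]
    - [[0, 0, -30], [0, 0, 0], -1]
    - [[0, 0, -20], [0, 0, 0], -1]
    - [[0, 0, -10], [0, 0, 0], -1]
    - [[0, 0, 0], [0, 0, 0], -1]
    - [[0, 0, 0], [0, 0, 0], -1]

```text
time: 5.78
ee_pos: [0.4389, 0.147, 0.3023]
eef_rot: [0.0, 0.707, 0.707, 0.0]
ft_force: [0.1, -0.2, -0.7]
width: 0.0006
grasp_force: 0.0
```

Call:
move_arm:
  targets:
    - [[-5, 10, 0], [0, 0, 0], -1]
    - [[-10, 20, 0], [0, 0, 0], -1]
    - [[-13, 28, 0], [0, 0, 0], -1]
    - [[-13, 28, 0], [0, 0, 0], -1]
    - [[-13, 28, 0], [0, 0, 0], -1]
    - [[-13, 28, 0], [0, 0, 0], -1]
    - [[-13, 28, 0], [0, 0, 0], -1]
    - [[-13, 28, 0], [0, 0, 0], -1]
    - [[-10, 20, 0], [0, 0, 0], -1]
    - [[-6, 12, 0], [0, 0, 0], -1]
    - [[0, 0, 0], [0, 0, 0], -1]
    - [[0, 0, 0], [0, 0, 0], -1]
    - [[0, 0, 0], [0, 0, 0], -1]

```text
time: 6.87
ee_pos: [0.6682, 0.0381, 0.3008]
eef_rot: [-0.001, 0.707, 0.707, -0.001]
ft_force: [0.5, -0.7, -0.4]
width: 0.0003
grasp_force: 0.0
```

Call:
move_arm:
  targets:
    - [[0, 2, 12], [0, 0, 0], -1]
    - [[0, 0, 25], [0, 0, 0], -1]
    - [[0, 0, 30], [0, 0, 0], -1]
    - [[0, 0, 30], [0, 0, 0], -1]
    - [[0, 0, 30], [0, 0, 0], -1]
    - [[0, 0, 30], [0, 0, 0], -1]
    - [[0, 0, 25], [0, 0, 0], -1]
    - [[0, 0, 16], [0, 0, 0], -1]
    - [[0, 0, 8], [0, 0, 0], -1]
    - [[0, 0, 4], [0, 0, 0], -1]
    - [[0, 0, 0], [0, 0, 0], -1]
    - [[0, 0, 0], [0, 0, 0], -1]
    - [[0, 0, 0], [0, 0, 0], -1]
    - [[0, 0, 0], [0, 0, 0], -1]

```text
time: 8.03
ee_pos: [0.6721, 0.038, 0.0943]
eef_rot: [0.001, 0.707, 0.707, 0.001]
ft_force: [-0.6, 0.2, -0.0]
width: 0.0004
grasp_force: 0.0
```

```bash
python3 - <<'E'
from h import *
im,d,c,T=cam('scene');o=manip.get_obs();print(o['time'],o['ee_pos'],o['ft_force'])
cv2.imwrite('pics/s3.png',cv2.resize(im[160:360,200:440,::-1],None,fx=3,fy=3,interpolation=cv2.INTER_CUBIC))
E
```

```text
8.0833 [0.67190572 0.03796785 0.09407261] [-0.41847669 -0.74616362  0.00161528]
```

View pics/s3.png

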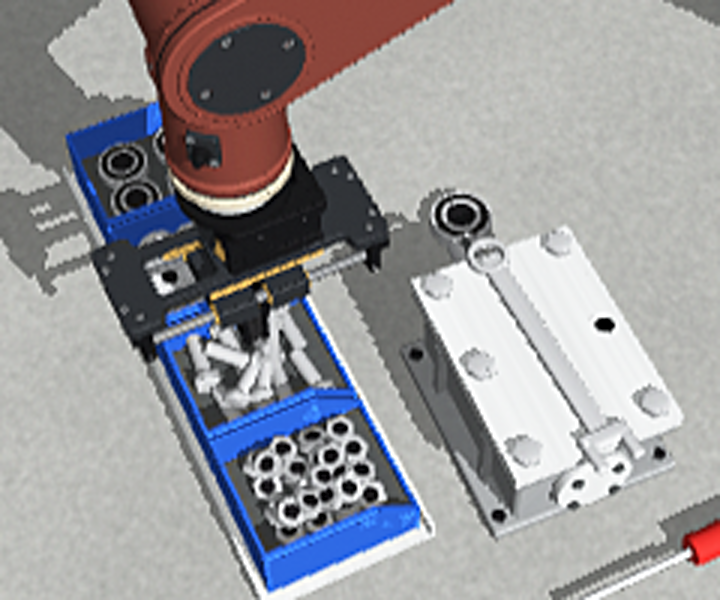

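The fingertips are above the screw bin at crop pixel (250,350), but 30 mm above the rim. I'll lower by 5 mm and hold.

Call:
move_arm:
  targets:
    - [[0, -1, 5], [0, 0, 0], -1]
    - [[0, 0, 0], [0, 0, 0], -1]
    - [[0, 0, 0], [0, 0, 0], -1]
    - [[0, 0, 0], [0, 0, 0], -1]
    - [[0, 0, 0], [0, 0, 0], -1]
    - [[0, 0, 0], [0, 0, 0], -1]
    - [[0, 0, 0], [0, 0, 0], -1]
    - [[0, 0, 0], [0, 0, 0], -1]
    - [[0, 0, 0], [0, 0, 0], -1]
    - [[0, 0, 0], [0, 0, 0], -1]
    - [[0, 0, 0], [0, 0, 0], -1]
    - [[0, 0, 0], [0, 0, 0], -1]
    - [[0, 0, 0], [0, 0, 0], -1]
    - [[0, 0, 0], [0, 0, 0], -1]
    - [[0, 0, 0], [0, 0, 0], -1]
    - [[0, 0, 0], [0, 0, 0], -1]
    - [[0, 0, 0], [0, 0, 0], -1]
    - [[0, 0, 0], [0, 0, 0], -1]
    - [[0, 0, 0], [0, 0, 0], -1]
    - [[0, 0, 0], [0, 0, 0], -1]

```text
time: 9.75
ee_pos: [0.67, 0.038, 0.0875]
eef_rot: [-0.0, 0.707, 0.707, 0.0]
ft_force: [-0.2, 0.4, 0.0]
width: 0.001
grasp_force: 0.0
```

Call:
move_arm:
  targets:
    - [[0, 0, 0], [0, 0, 0], -1]
    - [[0, 0, 0], [0, 0, 0], -1]
    - [[0, 0, 0], [0, 0, 0], -1]
    - [[0, 0, 0], [0, 0, 0], -1]
    - [[0, 0, 0], [0, 0, 0], -1]
    - [[0, 0, 0], [0, 0, 0], -1]
    - [[0, 0, 0], [0, 0, 0], -1]
    - [[0, 0, 0], [0, 0, 0], -1]

```text
time: 10.42
ee_pos: [0.67, 0.038, 0.0875]
eef_rot: [-0.0, 0.707, 0.707, -0.0]
ft_force: [-1.0, 0.2, -0.3]
width: 0.0006
grasp_force: 0.0
```

```bash
python3 -c "
from cell import manip
print(manip.finish_job())"
```

```text
the job is handed in; nothing more can be done
None
```

The job is handed in: the arm pointed down at the empty hole from about 2.4 cm for over 2 s, crossed at 30 cm, and finished pointing at the middle of the hexagon-head screw bin about 2.4 cm above its rim, with no sign of contact in the force readings.

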